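# Slide a wall plate out over the shelf end for screwing

### The arm

A 6-joint arm with a two-finger parallel gripper is mounted at the origin on the work surface. World frame = base frame: x ahead of the robot, y to its left, z up, the work surface at z = 0. Lengths are in m, angles in rad, forces in N, time in s.
With the tool pointing down it reaches from about 0.225 to 0.875 m from the base axis. Payload 3.4 kg.
Tool frame: the origin (TCP) lies between the finger pads; the fingertips stand 8 mm ahead of it and the grasp point (between the pads) lies 11 mm behind it; z points along the fingers, y is the line along which they close (so a half turn about z gives the same grasp; the last joint's range is limited). The gripper opens to 85 mm and grips with 20 to 120 N. Pads are 22 mm wide; open, the fingers measure 114 mm over their backs; the gripper's body (76 mm by 85 mm) begins 54 mm behind the grasp point. The pads swing forward as they close: fully open they stand 13 mm farther back than shut.
Start: joints at [-1.427, 0.276, 1.505, -0, 1.361, -0.121], TCP at [0.15, -0.555, 0.239] pointing down, gripper open.
Joint ranges: [-2.89, 2.89], [-0.75, 2.08], [0.22, 2.7], [-1.18, 4.32], [0.11, 2.71], [-2.7, 2.7]. Speed limits (rad/s): [2.57, 2.57, 3.14, 3.14, 3.14, 3.14].

### API

Orientations are given as a unit quaternion [w, x, y, z].
In Python, from rig import manip gives the robot as it stands.
- The arm moves only by the tool move_arm, never from a script. Its argument "deltas" is a list that holds one entry, the list of rows, each a list of 5 numbers: the shift along the tool's x, y, z normalised to -1 to 1, where 1 is 80 cm, then the turn about the tool's z normalised to -1 to 1, where 1 is 120 degrees, then the closure, from -1 (fully open) to 1 (shut). In form: [[[tx, ty, tz, twist, grip], ...]]. A call has 1 to 12 rows; each row is the pose to reach, as a shift and turn from the pose commanded when the call began, along the tool's axes at that moment; what a row does not reach only later rows make up. A row lasts 1/10 s, in which the tool goes at most 50 mm and 8.59 degrees, less where a joint would pass 70% of its speed; a pose out of reach is approached as far as the arm can. A call with a number of a shift or a turn outside -1 to 1 is refused whole. A call with a gripper value outside its range is refused whole. The fingers move at their own pace and stop on an object; "squeeze" is the grip in N (left out, the last holds). Time passes only in rows, so rows that repeat a pose let the fingers close. It gives the time, the measured TCP pose, the force, the opening and the grip force at its end, in the units of the state.
- manip.get_state(): the state, without advancing time (a new reading comes with each control period).
- manip.get_image(name): name is "scene" or "top" or "wrist"; returns the picture (384x512x3 uint8, red, green, blue); there is no depth.
- manip.camera_params(name): a dict with "fx", "fy", "cx", "cy" (pixels), "R" (3x3) and "t" (3): a world point X has camera coordinates R X + t; the wrist camera has in their place "tool_from_camera" (4x4, takes a point from camera to tool coordinates, whose origin is the TCP and whose axes are the flange's). Camera axes: x right, y down, z forward; pixel columns grow to the right and rows downward; lengths in m; the calibration is good to about 2 mm. A picture is of the moment at which its call begins: read the wrist's pose just before it. camera_params takes no time and is no camera call.
- manip.sign_off(): hands the job in; it is judged then, once.
The state is a dict: "clock": time; "qpos": joint angles; "qd": joint speeds; "effort": joint torques, N m; "position": TCP position; "ee_rot": TCP orientation; "contact_force": force on the tool from outside, world axes, zero at the start; "moment": the same for the moment, N m; "width": finger opening in m; "gripper_force": force on a finger pad.
Only numpy, scipy, OpenCV 4.12 (cv2) and the standard library are available. Lean on these libraries where they do the work, as an engineer would, in place of code of your own. Each camera call takes 0.05 s, during which the arm holds its last target. There are 200 camera calls.

### The job

A flat black wall plate lies askew on the raised steel shelf, too thin to pick up. With the fingertips push it back until its whole long edge lies against the shelf's rear lip, and push it along the lip until its end with the two small round holes sticks out about 45 mm past the open end of the shelf, so that the holes are clear for screws from below. Never lift or tip the plate, leave it lying flat there, and do not disturb the other things.

Things in the scene. Friction and masses are not known exactly. Their poses are not given: they have to be found in the camera images.
- plate: flat black steel plate, loose on the deck, about 0.6 kg, slides at 2 to 8 N; 110 mm along x, 170 mm along y, 5 mm thick; origin at the centre of its underside. Its -y end faces the open end and has two round 9 mm holes 25 mm from that end, 60 mm apart; a 24 mm hole near the middle, a slot near the +y end. Its +x long edge goes to the lip. Starts off the lip, turned up to 0.2 rad from square.
- plate_end (a point): the bottom corner of the plate at its leading (-y) end and rear (+x) long edge: at x = +55 mm, y = -85 mm, z = 0 in the plate's frame, same axes as the plate
- shelf: grey steel shelf on legs, fixed to the bench; origin on the bench top, x from front (robot side) to rear, y along it to the closed end. In its frame: flat deck top at z = 80 mm; plain front edge at x = -100 mm, inner face of the rear lip at x = +90 mm; plain open end at y = -230 mm, closed end at y = +300 mm. Lips at rear and closed end are 18 mm high, 3 mm thick; nothing close beneath the overhang.
- shelf_end (a point): the rear corner of the deck's open end: on the deck top, at the inner face of the rear lip (x = +90 mm, y = -230 mm, z = +80 mm in the shelf's frame), same axes as the shelf. The plate's overhang is how far plate_end lies to -y of this point
- holder_a: one of two loose white porcelain lampholders with a black band, upright, 45 mm in diameter and 55 mm tall, standing on the shelf near its closed end; origin at the centre of its underside. Leave it alone.
- holder_b: the other lampholder on the shelf, the same as holder_a. Leave it alone.
- pan_a: a part-built wall lamp on the bench behind the shelf: black folded pan 130 x 120 mm with a twin porcelain lampholder lying across a stem, 97 mm tall overall; origin at the centre of its underside. Leave it alone.
- pan_b: a second lamp like pan_a. Leave it alone.
- shade_a: a clear glass cylinder shade standing on the bench behind the shelf, 82 mm in diameter, 130 mm tall; origin at the centre of its underside. Leave it alone.
- tray: an open steel screw tray 100 x 75 x 22 mm on the bench off the shelf's open end; origin at the centre of its underside. Leave it alone.
Not all that is in view belongs to the job. Several things have the shape of the plate; the one meant has the colours described above.

How it is judged:
By the outcome, as a careful person would: the job done as asked, in the order asked, and still so for the second after the job is handed in, with the robot touching nothing.
It also fails if it takes over 45 s, if anything falls off the work surface, if the arm or the gripper's body presses on something with over 40 N, if the wrist force passes 120 N, or if a joint passes its speed limit or range.

## Working session

There is one attempt and no reset: what is moved stays moved. The work goes in short steps, Python scripts to look and compute and a tool call to move; the robot and the scene stay as the last step left them, time stands still between calls to the robot, and variables do not carry over. Pictures are saved under pics/ and viewed, at most 10 in all, crops included, and the job is handed in when it is done.

Besides the shell and the picture viewer there is one more tool, called after "Emit:" as name(argument=value, ...) on one line, values as JSON. move_arm: Moves the arm, as the interface text tells. Scaled input: -1 to 1 covers 80 cm each way for a shift and 120 degrees each way for a turn. Its arguments: {"type":"object","properties":{"deltas":{"type":"array","items":{"type":"array","items":{"type":"array","items":{"type":"number","minimum":-1,"maximum":1}}}},"squeeze":{"type":"number"}},"required":["deltas"]}

```bash
mkdir -p pics
python3 - <<'E'
from rig import manip
import cv2,numpy as np
s=manip.get_state();print(s)
for n in("scene","top"):
    im=manip.get_image(n);cv2.imwrite(f"pics/{n}0.png",im[:,:,::-1])
    print(n,manip.camera_params(n))
a=cv2.imread("pics/top0.png");cv2.imwrite("pics/top0b.png",cv2.resize(a,(800,600),interpolation=cv2.INTER_CUBIC))
E
```

```text
{'clock': 0.0, 'qpos': array([-1.42704681e+00,  2.76582220e-01,  1.50614362e+00,  1.34676410e-05,
        1.36072569e+00, -1.21001853e-01]), 'qd': array([ 9.11721409e-04,  9.61232714e-04,  1.59740878e-03, -2.00997840e-03,
        4.20455901e-05,  2.95445014e-04]), 'effort': array([ 1.19675416e-03, -4.16770864e+01, -2.45806879e+01, -2.75574548e-04,
        1.08963999e-02, -9.59685664e-09]), 'position': array([ 0.15038182, -0.55443846,  0.23844282]), 'ee_rot': array([-9.29453267e-04,  9.91250884e-01,  1.31987960e-01, -3.98699946e-06]), 'contact_force': array([ 0.33380631, -0.13878319,  0.27486652]), 'moment': array([0.04019067, 0.05541851, 0.01802374]), 'gripper_force': 0.0, 'width': 0.08549149297011724}
scene {'fx': 470.32832236608874, 'fy': 470.32832236608874, 'cx': 249.71174744225567, 'cy': 194.56248290234487, 'R': array([[ 0.33157163,  0.94322374, -0.0197287 ],
       [ 0.63296241, -0.2379148 , -0.73671917],
       [-0.69958477,  0.23178765, -0.67591097]]), 't': array([-0.18413273, -0.27372605,  1.72162654])}
top {'fx': 422.01838937251597, 'fy': 422.01838937251597, 'cx': 249.554204612897, 'cy': 193.99452234068482, 'R': array([[-0.0279133 , -0.99946924,  0.01679524],
       [-0.99837672,  0.02704044, -0.05012717],
       [ 0.04964642, -0.0181672 , -0.99860162]]), 't': array([0.00924355, 0.52277001, 1.39515771])}
```

View pics/top0b.png

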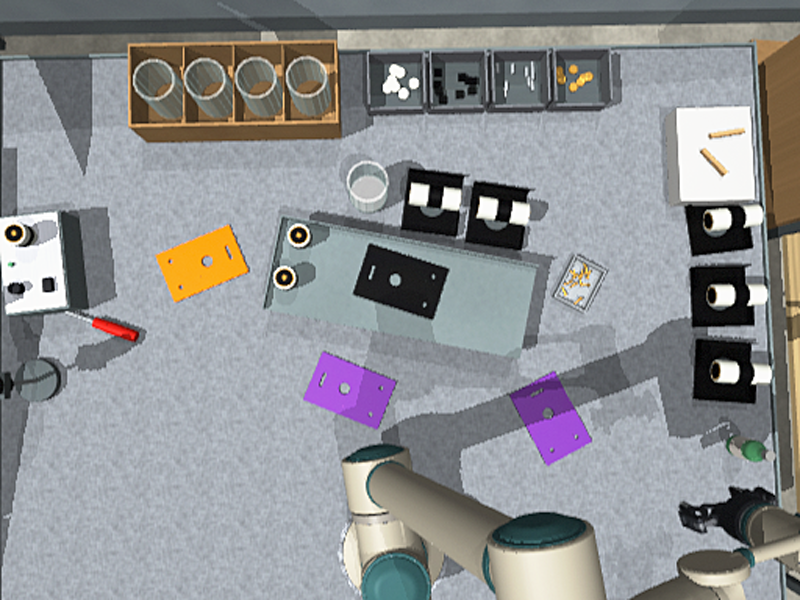

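View pics/scene0.png

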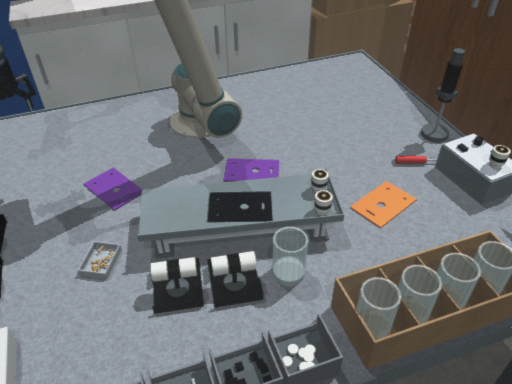

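The top view shows the black plate on the shelf at about (400,280) in the enlarged picture. The lampholders are at (299,235) and (285,277), and the open end is on the right near (535,305). I'll enlarge the shelf.

Run:
```python
import cv2
a=cv2.imread("pics/top0.png")[130:240,162:362];cv2.imwrite("pics/crop.png",cv2.resize(a,None,fx=4,fy=4,interpolation=cv2.INTER_CUBIC))
```

```text
(no output)
```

View pics/crop.png

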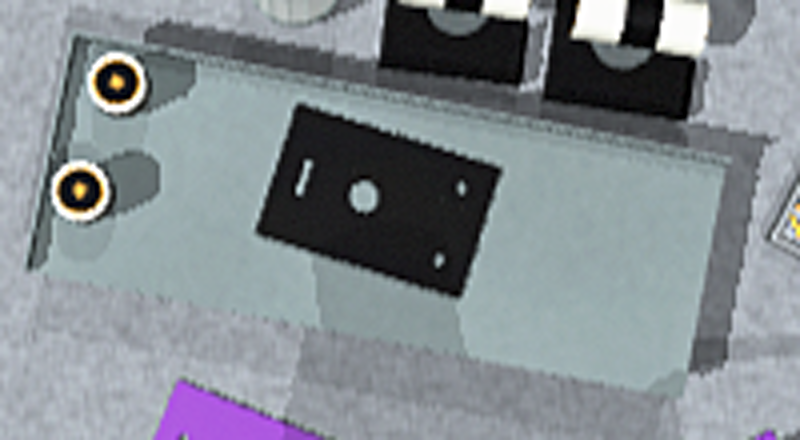

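The crop (4x, offset 162,130) shows these plate corners: (298,104), (501,168), (461,297), (258,234). The shelf front/open corner is at (685,397), the rear/open corner at (728,160), the front/closed corner at about (32,271), and the rear lip runs from (80,38) to (728,160).

```bash
cat > h.py <<'E'
import numpy as np,cv2
from rig import manip
from scipy.optimize import least_squares
def ray(px,z,name="top"):
    p=manip.camera_params(name);R=p["R"];c=-R.T@p["t"]
    d=R.T@np.array([(px[0]-p["cx"])/p["fx"],(px[1]-p["cy"])/p["fy"],1]);return c+d*(z-c[2])/d[2]
def fit(loc,W):
    loc=np.array(loc)/1e3;W=np.array(W)[:,:2]
    f=lambda q:((loc@np.array([[np.cos(q[2]),np.sin(q[2])],[-np.sin(q[2]),np.cos(q[2])]])+q[:2])-W).ravel()
    r=least_squares(f,[W[:,0].mean(),W[:,1].mean(),0]);return r.x,(r.fun*1e3).reshape(-1,2).round(1)
def cr(u,v): return (u-1.5)/4+162,(v-1.5)/4+130
PL=[(55,85),(55,-85),(-55,-85),(-55,85)]
E
python3 - <<'E'
from h import *
p=[ray(cr(*c),.085) for c in[(298,104),(501,168),(461,297),(258,234)]]
print("plate",*fit(PL,p))
s=[ray(cr(685,397),.08),ray(cr(728,160),.08),ray(cr(32,271),.098),ray(cr(78,37),.098)]
print("shelf",*fit([(-100,-230),(90,-230),(-100,303),(93,303)],s))
for c in [(116,82),(80,190)]: print("holder",ray(cr(*c),.135))
E
```

```text
plate [ 0.56378709 -0.0271536  -0.32967179] [[ 0.9  0. ]
 [ 1.1 -0.9]
 [-1.4 -0.3]
 [-0.6  1.3]]
shelf [ 0.54744266 -0.06635006 -0.21091479] [[ 0.  -5. ]
 [-2.1 -3.1]
 [-1.7  4.5]
 [ 3.8  3.6]]
holder [0.65582838 0.17339371 0.135     ]
holder [0.573781   0.20246413 0.135     ]
```

```bash
cat >> h.py <<'E'
S=np.array([.5474,-.0664]);A=-.211;ex=np.array([np.cos(A),np.sin(A)]);ey=np.array([-np.sin(A),np.cos(A)])
def go(sx,sy,z,yaw):
    "shelf-frame target (m), tool-x yaw relative to shelf -> normalised deltas"
    s=manip.get_state();w,x,y,q=s["ee_rot"]
    R=np.array([[1-2*(y*y+q*q),2*(x*y-w*q),2*(x*q+w*y)],[2*(x*y+w*q),1-2*(x*x+q*q),2*(y*q-w*x)],[2*(x*q-w*y),2*(y*q+w*x),1-2*(x*x+y*y)]])
    T=np.r_[S+sx*ex+sy*ey,z]; d=R.T@(T-s["position"])
    cur=np.arctan2(R[1,0],R[0,0]); tw=-np.degrees((A+yaw-cur+np.pi)%(2*np.pi)-np.pi)
    print("goal",T.round(4),"norm",(d/.8).round(4),"tw",round(tw/120,4))
def where():
    s=manip.get_state();d=s["position"][:2]-S;print(round(s["clock"],2),"shelf",(d@ex).round(4),(d@ey).round(4),s["position"][2].round(4),s["contact_force"].round(1))
E
python3 -c "
from h import *
go(-.083,.042,.239,0);go(-.083,.042,.10,0)
d=ray(cr(298,104),.085)"
```

```text
goal [ 0.475  -0.0079  0.239 ] norm [ 5.704e-01 -5.532e-01  4.000e-04] tw 0.2272
goal [ 0.475  -0.0079  0.1   ] norm [ 0.5704 -0.5529  0.1742] tw 0.2272
```

Emit:
move_arm(deltas=[[[0.57, -0.553, 0, 0.227, -1], [0.57, -0.553, 0, 0.227, -1], [0.57, -0.553, 0, 0.227, -1], [0.57, -0.553, 0, 0.227, -1], [0.57, -0.553, 0, 0.227, -1], [0.57, -0.553, 0, 0.227, -1], [0.57, -0.553, 0, 0.227, -1], [0.57, -0.553, 0, 0.227, -1], [0.57, -0.553, 0, 0.227, -1], [0.57, -0.553, 0, 0.227, -1], [0.57, -0.553, 0, 0.227, -1], [0.57, -0.553, 0, 0.227, -1]]])

```text
clock: 1.3
position: [0.4565, -0.0381, 0.2392]
ee_rot: [0.0, 0.994, -0.105, 0.0]
contact_force: [0.9, -0.5, 0.1]
width: 0.0856
gripper_force: 0.0
```

```bash
python3 -c "
from h import *
go(-.083,.042,.10,0);where()"
```

```text
goal [ 0.475  -0.0079  0.1   ] norm [ 0.0148 -0.0418  0.1739] tw 0.0003
1.3 shelf -0.0948 0.0086 0.2392 [ 0.9 -0.5  0.1]
```

Emit:
move_arm(deltas=[[[0.015, -0.042, 0.05, 0, -1], [0.015, -0.042, 0.1, 0, -1], [0.015, -0.042, 0.15, 0, -1], [0.015, -0.042, 0.172, 0, -1], [0.015, -0.042, 0.172, 0, -1]]])

```text
clock: 1.8
position: [0.4721, -0.0092, 0.0987]
ee_rot: [-0.0, 0.994, -0.105, -0.004]
contact_force: [0.2, 0.6, 0.9]
width: 0.0855
gripper_force: 0.0
```

Run:
```python
from h import *
where();go(-.083,.042,.08,0)
a=manip.get_image("wrist");b=manip.get_image("scene")[150:300,120:360]
cv2.imwrite("pics/w1.png",np.hstack([cv2.resize(a,(400,300)),cv2.resize(b,(400,300))])[:,:,::-1])
```

```text
1.8 shelf -0.0856 0.0402 0.0987 [0.2 0.6 0.9]
goal [ 0.475  -0.0079  0.08  ] norm [ 0.0034 -0.0023  0.0234] tw 0.0004
```

View pics/w1.png

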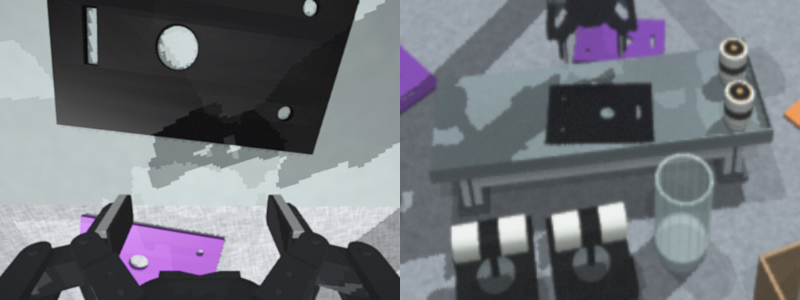

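The wrist view shows the plate's front edge running from (57,124) to (313,153), the deck's front edge at row ~206, and the pads at (118,200) and (280,200) in the half-size picture. I'll check those against the model.

Run:
```python
from h import *
p=manip.camera_params("wrist");s=manip.get_state();w,x,y,q=s["ee_rot"]
from scipy.spatial.transform import Rotation as Ro
TC=p["tool_from_camera"];print(TC.round(3));R=Ro.from_quat([x,y,q,w]).as_matrix()
def px(X):
    t=R.T@(X-s["position"]);c=np.linalg.inv(TC)@np.r_[t,1];return ((p["fx"]*c[0]/c[2]+p["cx"])/1.28,(p["fy"]*c[1]/c[2]+p["cy"])/1.28)
def inv(u,v,z):
    d=R@TC[:3,:3]@np.array([(u*1.28-p["cx"])/p["fx"],(v*1.28-p["cy"])/p["fy"],1]);c=R@TC[:3,3]+s["position"];P=c+d*(z-c[2])/d[2];e=P[:2]-S;return np.round([e@ex,e@ey],4)
print("edge px",[np.round(px(np.r_[S-.1*ex+v*ey,.08])) for v in(-.05,.04,.13)])
print("plate pts",inv(57,124,.085),inv(313,153,.085),"deck edge",inv(30,206,.08),inv(370,206,.08))
t=lambda a,b,c:np.round(px(R@np.array([a,b,c])+s["position"]))
for c in(-.005,.008):print(c,[t(a,b,c) for a in(-.011,.011) for b in(-.043,.043)])
```

```text
[[ 0.    -0.946 -0.324  0.083]
 [ 1.     0.001 -0.001 -0.001]
 [ 0.001 -0.324  0.946 -0.134]
 [ 0.     0.     0.     1.   ]]
edge px [array([318., 207.]), array([201., 206.]), array([ 84., 206.])]
plate pts [-0.0342  0.1349] [-0.0543 -0.0366] deck edge [-0.0997  0.1715] [-0.0994 -0.0898]
-0.005 [array([135., 221.]), array([267., 221.]), array([132., 191.]), array([270., 191.])]
0.008 [array([140., 209.]), array([262., 210.]), array([137., 181.]), array([265., 181.])]
```

Emit:
move_arm(deltas=[[[0.003, -0.002, 0.01, 0, -1], [0.003, -0.002, 0.02, 0, -1], [0.003, -0.002, 0.025, 0, -1], [0.003, -0.002, 0.025, 0, -1]]])

```text
clock: 2.3
position: [0.4771, -0.0088, 0.0813]
ee_rot: [0.0, 0.994, -0.105, -0.0]
contact_force: [0.4, 0.8, -0.4]
width: 0.0854
gripper_force: 0.0
```

Emit:
move_arm(deltas=[[[0, 0, 0.0013, 0, -1], [0, 0, 0.0026, 0, -1], [0, 0, 0.0026, 0, -1]]])

```text
clock: 2.6
position: [0.4776, -0.0088, 0.0797]
ee_rot: [0.0, 0.994, -0.105, 0.0]
contact_force: [0.4, 0.1, 0.7]
width: 0.0854
gripper_force: 0.0
```

Emit:
move_arm(deltas=[[[0, 0, 0.0015, 0, -1], [0, 0, 0.0025, 0, -1], [0, 0, 0.0025, 0, -1]]])

```text
clock: 2.9
position: [0.4775, -0.0088, 0.0775]
ee_rot: [0.0, 0.994, -0.105, -0.0]
contact_force: [1.1, -0.0, -1.0]
width: 0.0852
gripper_force: 0.0
```

Emit:
move_arm(deltas=[[[0, 0, 0.0013, 0, -1], [0, 0, 0.0013, 0, -1]]])

```text
clock: 3.1
position: [0.4775, -0.0088, 0.0765]
ee_rot: [0.0, 0.994, -0.105, -0.0]
contact_force: [0.0, -0.2, 0.3]
width: 0.0853
gripper_force: 0.0
```

Emit:
move_arm(deltas=[[[0, 0, 0.0013, 0, -1], [0, 0, 0.0013, 0, -1]]])

```text
clock: 3.3
position: [0.4774, -0.0088, 0.0754]
ee_rot: [0.0, 0.994, -0.105, -0.0]
contact_force: [-0.1, -0.0, -0.5]
width: 0.0855
gripper_force: 0.0
```

Emit:
move_arm(deltas=[[[0, 0, 0.0013, 0, -1], [0, 0, 0.0013, 0, -1]]])

```text
clock: 3.5
position: [0.4777, -0.0088, 0.0749]
ee_rot: [0.0, 0.994, -0.105, 0.0]
contact_force: [-0.5, 0.4, 2.7]
width: 0.0854
gripper_force: 1.8
```

```bash
python3 -c "
from h import *
where();go(-.083,.042,.08,0);print(manip.get_state()['contact_force'])"
```

```text
3.5 shelf -0.0802 0.0417 0.0749 [-0.5  0.4  2.7]
goal [ 0.475  -0.0079  0.08  ] norm [-0.0034 -0.0004 -0.0064] tw 0.0002
[-0.5148718   0.35453637  2.70614383]
```

Emit:
move_arm(deltas=[[[0, 0, -0.0022, 0, -1], [0.008, 0, -0.0022, 0, -1], [0.014, 0, -0.0022, 0, -1], [0.02, 0, -0.0022, 0, -1], [0.026, 0, -0.0022, 0, -1], [0.032, 0, -0.0022, 0, -1], [0.038, 0, -0.0022, 0, -1], [0.044, 0, -0.0022, 0, -1], [0.049, 0, -0.0022, 0, -1], [0.053, 0, -0.0022, 0, -1], [0.055, 0, -0.0022, 0, -1]]])

```text
clock: 4.6
position: [0.5178, -0.0177, 0.0755]
ee_rot: [-0.0, 0.994, -0.105, -0.003]
contact_force: [-6.2, 1.4, 3.9]
width: 0.0855
gripper_force: 3.1
```

Run:
```python
from h import *
where()
a=manip.get_image("wrist");b=manip.get_image("top")[130:240,162:362]
cv2.imwrite("pics/w2.png",np.vstack([cv2.resize(b,(550,300),interpolation=2),cv2.resize(a,(550,300))])[:,:,::-1])
```

```text
4.6 shelf -0.0391 0.0414 0.0755 [-6.2  1.4  3.9]
```

View pics/w2.png

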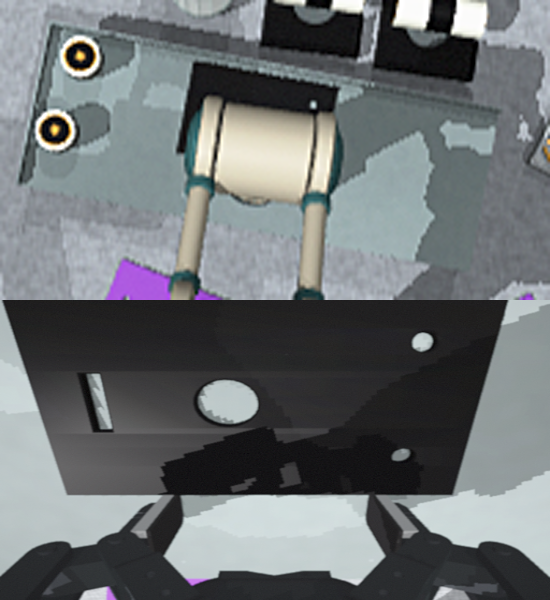

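The picture shows the plate square to the fingers: its front edge is level at row ~494 from column 67 to 453, and a narrow gap to the lip remains. I'll keep pushing.

Emit:
move_arm(deltas=[[[0.002, 0, -0.0008, 0, -1], [0.004, 0, -0.0008, 0, -1], [0.006, 0, -0.0008, 0, -1], [0.006, 0, -0.0008, 0, -1]]])

```text
clock: 5.1
position: [0.5252, -0.0189, 0.0765]
ee_rot: [-0.0, 0.994, -0.105, -0.001]
contact_force: [-2.6, 0.3, -2.7]
width: 0.0855
gripper_force: 1.3
```

Emit:
move_arm(deltas=[[[0.0015, 0, 0, 0, -1], [0.003, 0, 0, 0, -1], [0.003, 0, 0, 0, -1]]])

```text
clock: 5.4
position: [0.5253, -0.0189, 0.0764]
ee_rot: [-0.0, 0.994, -0.105, -0.003]
contact_force: [-5.8, 2.0, -0.2]
width: 0.0855
gripper_force: 3.3
```

Emit:
move_arm(deltas=[[[0.0015, 0, 0, 0, -1], [0.003, 0, 0, 0, -1], [0.003, 0, 0, 0, -1]]])

```text
clock: 5.7
position: [0.5254, -0.0189, 0.0763]
ee_rot: [-0.001, 0.994, -0.105, -0.005]
contact_force: [-9.5, 2.5, 2.1]
width: 0.0853
gripper_force: 5.3
```

Emit:
move_arm(deltas=[[[0.0025, 0, 0, 0, -1], [0.004, 0, 0, 0, -1], [0.004, 0, 0, 0, -1]]])

```text
clock: 6.0
position: [0.5256, -0.0189, 0.0761]
ee_rot: [-0.001, 0.994, -0.105, -0.008]
contact_force: [-15.7, 4.3, 7.6]
width: 0.0855
gripper_force: 8.0
```

```bash
python3 -c "
from h import *
where();print(manip.get_state()['moment'])"
```

```text
6.0 shelf -0.0313 0.0419 0.0761 [-15.7   4.3   7.6]
[ 0.59009757  2.42636609 -0.09815476]
```

Emit:
move_arm(deltas=[[[-0.02, 0, 0, 0, -1], [-0.035, 0, 0, 0, -1], [-0.035, 0, -0.06, 0, -0.2], [-0.035, 0, -0.12, 0, -0.2], [-0.035, 0, -0.12, 0, -0.2]]])

```text
clock: 6.5
position: [0.5117, -0.0158, 0.1801]
ee_rot: [0.001, 0.994, -0.105, 0.009]
contact_force: [0.7, 0.2, 0.4]
width: 0.0512
gripper_force: 0.0
```

```bash
python3 -c "
from h import *
where();go(.034,.155,.15,np.pi/2)"
```

```text
6.5 shelf -0.0455 0.042 0.1801 [0.7 0.2 0.4]
goal [0.6131 0.078  0.15  ] norm [ 0.0988 -0.1412  0.0395] tw -0.7497
```

Emit:
move_arm(deltas=[[[0.1, -0.141, 0, -0.75, -0.2], [0.1, -0.141, 0, -0.75, -0.2], [0.1, -0.141, 0, -0.75, -0.2], [0.1, -0.141, 0, -0.75, -0.2], [0.1, -0.141, 0, -0.75, -0.2], [0.1, -0.141, 0.03, -0.75, -0.2], [0.1, -0.141, 0.03, -0.75, -0.2], [0.1, -0.141, 0.03, -0.75, -0.2], [0.1, -0.141, 0.03, -0.75, -0.2], [0.1, -0.141, 0.03, -0.75, -0.2], [0.1, -0.141, 0.03, -0.75, -0.2], [0.1, -0.141, 0.03, -0.75, -0.2]]])

```text
clock: 7.7
position: [0.6084, 0.0787, 0.1489]
ee_rot: [0.001, 0.778, 0.629, 0.001]
contact_force: [0.4, -0.2, 0.8]
width: 0.051
gripper_force: 0.0
```

Run:
```python
from h import *
where();go(.034,.155,.095,np.pi/2)
p=manip.camera_params("wrist");s=manip.get_state();w,x,y,q=s["ee_rot"]
from scipy.spatial.transform import Rotation as Ro
R=Ro.from_quat([x,y,q,w]).as_matrix()
a=manip.get_image("wrist");b=manip.get_image("top")[130:240,162:362]
cv2.imwrite("pics/w3.png",np.vstack([cv2.resize(b,(550,300),interpolation=2),cv2.resize(a,(550,300))])[:,:,::-1])
```

```text
7.7 shelf 0.0293 0.1547 0.1489 [ 0.4 -0.2  0.8]
goal [0.6131 0.078  0.095 ] norm [0.0004 0.0057 0.0674] tw 0.0
```

View pics/w3.png

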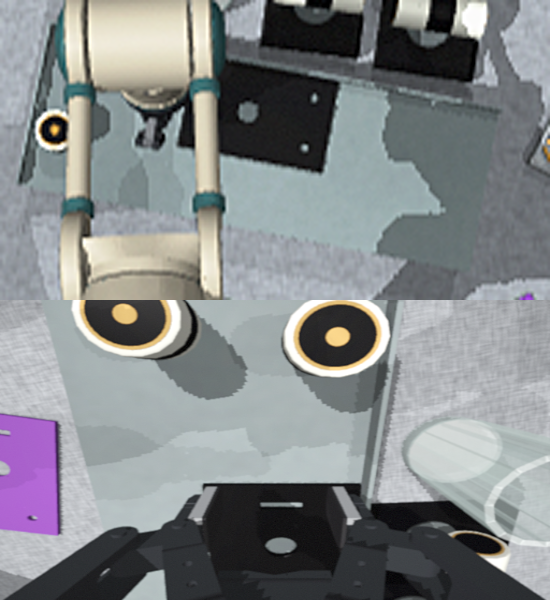

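The wrist view shows the plate's closed-side end at row ~484 (columns 203–362), between the pads, and both holders stand undisturbed. I'll locate that edge.

```bash
cat >> h.py <<'E'
from scipy.spatial.transform import Rotation as Ro
def winv(u,v,z):
    p=manip.camera_params("wrist");s=manip.get_state();w,x,y,q=s["ee_rot"];R=Ro.from_quat([x,y,q,w]).as_matrix();TC=p["tool_from_camera"]
    d=R@TC[:3,:3]@np.array([(u-p["cx"])/p["fx"],(v-p["cy"])/p["fy"],1]);c=R@TC[:3,3]+s["position"];P=c+d*(z-c[2])/d[2];e=P[:2]-S;return np.round([e@ex,e@ey],4)
E
python3 -c "
from h import *
for u in(203,362):print(winv(u*512/550,184*1.28,.085))
where()"
```

```text
[-0.0199  0.136 ]
[0.089  0.1358]
7.8 shelf 0.0289 0.1546 0.1489 [-0.1 -0.3  0.2]
```

Emit:
move_arm(deltas=[[[0.013, 0.0065, 0, 0, -0.2], [0.013, 0.0065, 0.03, 0, -0.2], [0.013, 0.0065, 0.06, 0, -0.2], [0.013, 0.0065, 0.072, 0, -0.2], [0.013, 0.0065, 0.072, 0, -0.2]]])

```text
clock: 8.3
position: [0.6141, 0.0882, 0.0897]
ee_rot: [-0.001, 0.778, 0.629, -0.001]
contact_force: [0.0, 0.1, 0.4]
width: 0.0514
gripper_force: 0.0
```

Emit:
move_arm(deltas=[[[0, 0, 0.0015, 0, -0.2], [0, 0, 0.003, 0, -0.2], [0, 0, 0.003, 0, -0.2]]])

```text
clock: 8.6
position: [0.6154, 0.0879, 0.0898]
ee_rot: [0.001, 0.778, 0.629, 0.001]
contact_force: [0.1, 0.6, -0.3]
width: 0.0513
gripper_force: 0.0
```

Emit:
move_arm(deltas=[[[0, 0, 0.0013, 0, -0.2], [0, 0, 0.0025, 0, -0.2], [0, 0, 0.0025, 0, -0.2]]])

```text
clock: 8.9
position: [0.6147, 0.0878, 0.0869]
ee_rot: [0.0, 0.778, 0.629, -0.0]
contact_force: [-0.7, -0.4, 0.5]
width: 0.0519
gripper_force: 0.0
```

Emit:
move_arm(deltas=[[[0, 0, 0.0013, 0, -0.2], [0, 0, 0.0025, 0, -0.2], [0, 0, 0.0025, 0, -0.2]]])

```text
clock: 9.2
position: [0.6148, 0.0878, 0.0849]
ee_rot: [0.0, 0.778, 0.629, -0.0]
contact_force: [-0.0, -0.1, 0.8]
width: 0.0512
gripper_force: 0.0
```

Emit:
move_arm(deltas=[[[0, 0, 0.0013, 0, -0.2], [0, 0, 0.0013, 0, -0.2]]])

```text
clock: 9.4
position: [0.6148, 0.0878, 0.0848]
ee_rot: [0.0, 0.778, 0.629, 0.0]
contact_force: [-0.9, -0.0, 5.8]
width: 0.0514
gripper_force: 2.8
```

Emit:
move_arm(deltas=[[[0, 0, 0.0013, 0, -0.2], [0, 0, 0.0013, 0, -0.2]]])

```text
clock: 9.6
position: [0.6148, 0.0879, 0.0848]
ee_rot: [0.0, 0.777, 0.629, 0.0]
contact_force: [-2.9, -0.2, 10.4]
width: 0.0516
gripper_force: 5.3
```

Emit:
move_arm(deltas=[[[0, 0, 0.0013, 0, -0.2], [0, 0, 0.0013, 0, -0.2]]])

```text
clock: 9.8
position: [0.6148, 0.0879, 0.0847]
ee_rot: [0.0, 0.777, 0.629, 0.0]
contact_force: [-4.7, -0.6, 15.5]
width: 0.0514
gripper_force: 7.8
```

Emit:
move_arm(deltas=[[[0, 0, -0.0058, 0, -0.2], [-0.01, 0, -0.0058, 0, -0.2], [-0.02, 0, -0.0058, 0, -0.2], [-0.03, 0, -0.0058, 0, -0.2], [-0.04, 0, -0.0058, 0, -0.2], [-0.05, 0, -0.0058, 0, -0.2], [-0.06, 0, -0.0058, 0, -0.2], [-0.07, 0, -0.0058, 0, -0.2], [-0.08, 0, -0.0058, 0, -0.2], [-0.09, 0, -0.0058, 0, -0.2], [-0.1, 0, -0.0058, 0, -0.2], [-0.1, 0, -0.0058, 0, -0.2]]])

```text
clock: 11.0
position: [0.5978, 0.0078, 0.0865]
ee_rot: [0.001, 0.778, 0.629, -0.001]
contact_force: [-0.4, -0.4, 0.4]
width: 0.0511
gripper_force: 0.0
```

```bash
python3 -c "
from h import *
where();go(.034,.085,.086,np.pi/2)"
```

```text
11.0 shelf 0.0338 0.0831 0.0865 [-0.4 -0.4  0.4]
goal [0.5984 0.0096 0.086 ] norm [0.0024 0.0003 0.0006] tw 0.0
```

Emit:
move_arm(deltas=[[[-0.01, 0, 0, 0, -0.2], [-0.025, 0, 0, 0, -0.2], [-0.04, 0, 0, 0, -0.2], [-0.055, 0, 0, 0, -0.2], [-0.07, 0, 0, 0, -0.2], [-0.085, 0, 0, 0, -0.2], [-0.1, 0, 0, 0, -0.2], [-0.115, 0, 0, 0, -0.2], [-0.13, 0, 0, 0, -0.2], [-0.142, 0, 0, 0, -0.2], [-0.15, 0, 0, 0, -0.2], [-0.15, 0, 0, 0, -0.2]]])

```text
clock: 12.2
position: [0.5729, -0.1086, 0.0869]
ee_rot: [0.0, 0.778, 0.629, -0.0]
contact_force: [-0.0, 2.6, 2.1]
width: 0.0511
gripper_force: 1.5
```

Run:
```python
from h import *
where()
b=manip.get_image("top")[130:240,162:362]
cv2.imwrite("pics/t4.png",cv2.resize(b,None,fx=4,fy=4,interpolation=cv2.INTER_CUBIC)[:,:,::-1])
```

```text
12.2 shelf 0.0337 -0.0359 0.0869 [-0.   2.6  2.1]
```

View pics/t4.png

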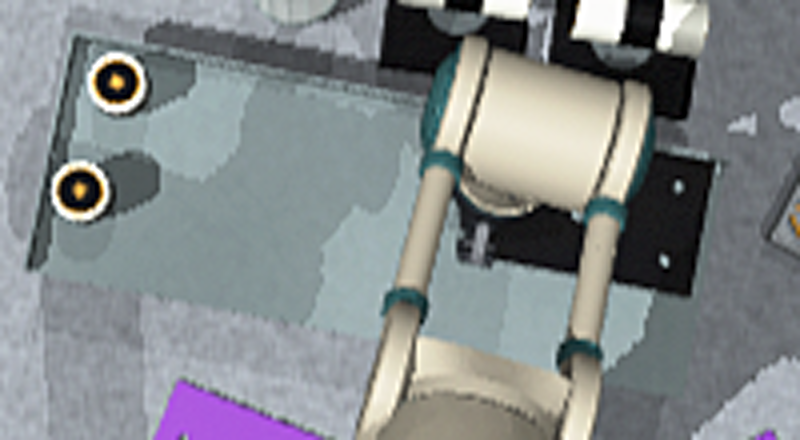

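The leading plate edge now runs from about (716,160) to (692,296), roughly 9 mm short of the open end. About 54 mm remains, so I'll push 48 mm and then measure.

Emit:
move_arm(deltas=[[[-0.007, 0, 0, 0, -0.2], [-0.014, 0, 0, 0, -0.2], [-0.021, 0, 0, 0, -0.2], [-0.028, 0, 0, 0, -0.2], [-0.035, 0, 0, 0, -0.2], [-0.042, 0, 0, 0, -0.2], [-0.048, 0, 0, 0, -0.2], [-0.054, 0, 0, 0, -0.2], [-0.058, 0, 0, 0, -0.2], [-0.06, 0, 0, 0, -0.2], [-0.06, 0, 0, 0, -0.2]]])

```text
clock: 13.35
position: [0.563, -0.1535, 0.0868]
ee_rot: [-0.001, 0.778, 0.629, 0.001]
contact_force: [0.7, 5.3, 4.4]
width: 0.0508
gripper_force: 3.4
```

Run:
```python
from h import *
where()
b=manip.get_image("top")[150:240,282:382]
cv2.imwrite("pics/t5.png",cv2.resize(b,None,fx=6,fy=6,interpolation=cv2.INTER_CUBIC)[:,:,::-1])
```

```text
13.35 shelf 0.0335 -0.0819 0.0868 [0.7 5.3 4.4]
```

View pics/t5.png

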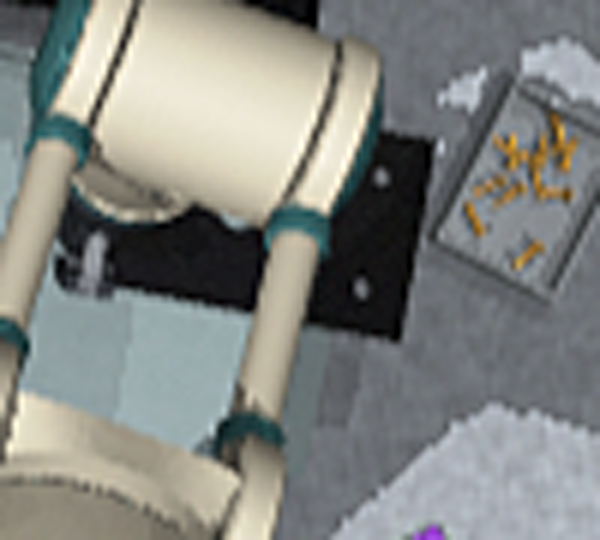

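The leading plate corners are at (437,142) and (401,340), and the deck end line passes through (368,142) and (332,340). That puts the overhang at about 37 mm, so I'll push 8 mm more.

Emit:
move_arm(deltas=[[[-0.004, 0, 0, 0, -0.2], [-0.007, 0, 0, 0, -0.2], [-0.01, 0, 0, 0, -0.2], [-0.01, 0, 0, 0, -0.2], [-0.01, 0, 0, 0, -0.2]]])

```text
clock: 13.9
position: [0.5612, -0.1612, 0.0867]
ee_rot: [-0.001, 0.778, 0.629, 0.001]
contact_force: [0.2, 5.8, 3.8]
width: 0.0509
gripper_force: 3.5
```

```bash
python3 -c "
from h import *
where()"
```

```text
13.9 shelf 0.0334 -0.0898 0.0867 [0.2 5.8 3.8]
```

Emit:
move_arm(deltas=[[[0.015, 0, 0, 0, -0.2], [0.03, 0, 0, 0, -0.2], [0.04, 0, -0.05, 0, -0.2], [0.06, 0, -0.11, 0, -0.2], [0.12, -0.02, -0.12, 0, -0.2], [0.18, -0.04, -0.12, 0, -0.2], [0.24, -0.04, -0.12, 0, -0.2], [0.24, -0.04, -0.12, 0, -0.2]]])

```text
clock: 14.7
position: [0.5705, 0.0381, 0.1827]
ee_rot: [-0.0, 0.775, 0.632, 0.001]
contact_force: [-0.1, -0.7, -0.4]
width: 0.0515
gripper_force: 0.0
```

Run:
```python
from h import *
where()
b=manip.get_image("top")[155:240,232:382]
cv2.imwrite("pics/t6.png",cv2.resize(b,None,fx=5,fy=5,interpolation=cv2.INTER_CUBIC)[:,:,::-1])
```

```text
14.7 shelf 0.0007 0.107 0.1827 [-0.1 -0.7 -0.4]
```

View pics/t6.png

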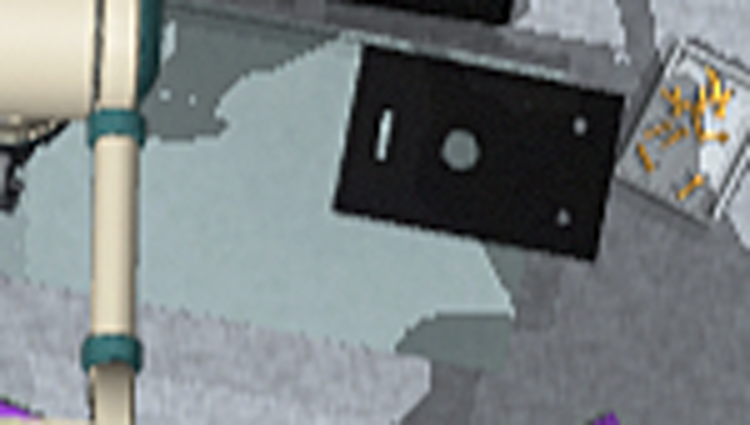

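The plate corners are at (362,46), (625,96), (597,261) and (333,209), so it lies square, near the lip, with an overhang of about 43–45 mm. I'll refine the edges to sub-pixel accuracy.

Run:
```python
from h import *
g0=cv2.imread("pics/top0.png",0).astype(float)
im=manip.get_image("top");cv2.imwrite("pics/top6.png",im[:,:,::-1]);g=cv2.cvtColor(im,cv2.COLOR_RGB2GRAY).astype(float)
def edge(g,a,b,n=25,h=4):
    a,b=np.array(a),np.array(b);d=(b-a)/np.linalg.norm(b-a);nn=np.array([-d[1],d[0]]);P=[];t=np.arange(-h,h+.1,.1)
    for k in np.linspace(0,1,n):
        q=a+(b-a)*k;m=np.array([q+nn*s for s in t],np.float32)
        v=cv2.remap(g.astype(np.float32),m[:,0].reshape(1,-1),m[:,1].reshape(1,-1),1)[0];v=cv2.GaussianBlur(v.reshape(1,-1),(21,1),4)[0]
        P.append(m[np.abs(np.gradient(v))[5:-5].argmax()+5])
    vx,vy,x,y=cv2.fitLine(np.array(P),cv2.DIST_HUBER,0,.01,.01).ravel();pts=np.array(P)
    r=(pts-[x,y])@np.array([-vy,vx]);return np.array([x,y]),np.array([vx,vy]),r.std()
def sh(pv,z):
    c,v,_=pv;o=[]
    for k in(-8,8):
        e=ray(c+k*v,z)[:2]-S;o.append((e@ex,e@ey))
    return np.round(o,4)
A=lambda u,v:((u-2)/5+232,(v-2)/5+155)
E0=edge(g0,cr(721,200),cr(696,340));print("deck end",sh(E0,.08),E0[2])
L=edge(g,A(621,115),A(600,245));print("plate lead",sh(L,.085),L[2])
F=edge(g,A(350,212),A(580,258));print("plate front",sh(F,.085),F[2])
T=edge(g,A(359,65),A(336,190));print("plate tail",sh(T,.085),T[2])
B=edge(g,A(390,51),A(600,91));print("plate rear",sh(B,.085),B[2])
FE=edge(g0,cr(480,357),cr(660,392));print("shelf front",sh(FE,.08),FE[2])
```

```text
deck end [[-0.0337 -0.2238]
 [ 0.0174 -0.2243]] 0.17379849
plate lead [[ 0.0016 -0.2684]
 [ 0.0527 -0.2691]] 0.65255654
plate front [[-0.022  -0.1721]
 [-0.0226 -0.2229]] 0.17945842
plate tail [[ 0.0043 -0.0972]
 [ 0.0553 -0.0979]] 0.16388488
plate rear [[ 0.0879 -0.1482]
 [ 0.0872 -0.1993]] 0.18954942
shelf front [[-0.1017 -0.0956]
 [-0.102  -0.1464]] 0.93209225
```

Overhang is about 44 mm with the rear edge within 1 mm of the lip, but the plate may be about 0.005 rad off square. I'll press it once more at its middle from the front.

```bash
python3 -c "
from h import *
where();go(-.08,-.183,.183,0)"
```

```text
14.8 shelf 0.0013 0.1023 0.1823 [ 0.  -0.4 -0.3]
goal [ 0.4308 -0.2286  0.183 ] norm [-0.3562 -0.1031 -0.0004] tw 0.7521
```

Emit:
move_arm(deltas=[[[-0.356, -0.103, 0, 0.75, -0.2], [-0.356, -0.103, 0, 0.75, -0.2], [-0.356, -0.103, 0, 0.75, -0.2], [-0.356, -0.103, 0, 0.75, -0.2], [-0.356, -0.103, 0, 0.75, -0.2], [-0.356, -0.103, 0, 0.75, -0.2], [-0.356, -0.103, 0, 0.75, -0.2], [-0.356, -0.103, 0, 0.75, -0.2], [-0.356, -0.103, 0, 0.75, -0.2], [-0.356, -0.103, 0, 0.75, -0.2], [-0.356, -0.103, 0, 0.75, -0.2], [-0.356, -0.103, 0, 0.75, -0.2]]])

```text
clock: 16.0
position: [0.4292, -0.2306, 0.1822]
ee_rot: [0.0, 0.994, -0.106, -0.0]
contact_force: [0.2, 0.4, -0.1]
width: 0.0513
gripper_force: 0.0
```

```bash
python3 -c "
from h import *
where();go(-.08,-.183,.0868,0)"
```

```text
16.0 shelf -0.0812 -0.1853 0.1822 [ 0.2  0.4 -0.1]
goal [ 0.4308 -0.2286  0.0868] norm [ 0.0016 -0.003   0.1193] tw -0.0005
```

Emit:
move_arm(deltas=[[[0.002, -0.003, 0.04, 0, -0.2], [0.002, -0.003, 0.08, 0, -0.2], [0.002, -0.003, 0.11, 0, -0.2], [0.002, -0.003, 0.119, 0, -0.2], [0.002, -0.003, 0.119, 0, -0.2], [0.002, -0.003, 0.119, 0, -0.2]]])

```text
clock: 16.6
position: [0.4326, -0.2282, 0.0879]
ee_rot: [0.001, 0.994, -0.105, 0.001]
contact_force: [0.7, 0.2, 0.2]
width: 0.0512
gripper_force: 0.0
```

Emit:
move_arm(deltas=[[[0.01, 0, 0, 0, -0.2], [0.02, 0, 0, 0, -0.2], [0.03, 0, 0, 0, -0.2], [0.04, 0, 0, 0, -0.2], [0.048, 0, 0, 0, -0.2], [0.053, 0, 0, 0, -0.2], [0.055, 0, 0, 0, -0.2], [0.055, 0, 0, 0, -0.2]]])

```text
clock: 17.4
position: [0.4751, -0.2365, 0.0871]
ee_rot: [-0.0, 0.994, -0.105, -0.0]
contact_force: [-0.3, 0.2, -0.1]
width: 0.0511
gripper_force: 0.0
```

```bash
python3 -c "
from h import *
where()"
```

```text
17.4 shelf -0.0351 -0.1814 0.0871 [-0.3  0.2 -0.1]
```

Tips at about 82.3 mm are below the plate's top at 85 mm. Now the gentle press.

Emit:
move_arm(deltas=[[[0.0015, 0, 0.0004, 0, -0.2], [0.003, 0, 0.0004, 0, -0.2], [0.0045, 0, 0.0004, 0, -0.2], [0.006, 0, 0.0004, 0, -0.2], [0.006, 0, 0.0004, 0, -0.2]]])

```text
clock: 17.9
position: [0.4775, -0.2368, 0.0865]
ee_rot: [-0.0, 0.994, -0.105, -0.002]
contact_force: [-5.1, 0.5, 2.9]
width: 0.051
gripper_force: 2.7
```

Emit:
move_arm(deltas=[[[0.002, 0, 0, 0, -0.2], [0.004, 0, 0, 0, -0.2], [0.006, 0, 0, 0, -0.2], [0.006, 0, 0, 0, -0.2]]])

```text
clock: 18.3
position: [0.4778, -0.2368, 0.0863]
ee_rot: [-0.001, 0.994, -0.105, -0.007]
contact_force: [-14.2, 0.7, 8.8]
width: 0.051
gripper_force: 7.1
```

```bash
python3 -c "
from h import *
where()"
```

```text
18.3 shelf -0.0324 -0.1812 0.0863 [-14.2   0.7   8.8]
```

Emit:
move_arm(deltas=[[[-0.015, 0, -0.001, 0, -0.2], [-0.035, 0, -0.001, 0, -0.2], [-0.05, 0, -0.02, 0, -0.2], [-0.06, 0, -0.07, 0, -0.2], [-0.06, 0, -0.12, 0, -0.2], [-0.06, -0.06, -0.14, 0, -0.2], [-0.06, -0.12, -0.14, 0, -0.2], [-0.06, -0.18, -0.14, 0, -0.2], [-0.06, -0.24, -0.14, 0, -0.2], [-0.06, -0.3, -0.14, 0, -0.2], [-0.06, -0.33, -0.14, 0, -0.2], [-0.06, -0.33, -0.14, 0, -0.2]]])

```text
clock: 19.5
position: [0.4937, 0.0328, 0.1991]
ee_rot: [-0.001, 0.995, -0.103, 0.001]
contact_force: [0.6, -0.2, -0.1]
width: 0.051
gripper_force: 0.0
```

Run:
```python
from h import *
where()
im=manip.get_image("top");g=cv2.cvtColor(im,cv2.COLOR_RGB2GRAY).astype(float)
cv2.imwrite("pics/top7.png",im[:,:,::-1])
def edge(g,a,b,n=25,h=4):
    a,b=np.array(a),np.array(b);d=(b-a)/np.linalg.norm(b-a);nn=np.array([-d[1],d[0]]);P=[];t=np.arange(-h,h+.1,.1)
    for k in np.linspace(0,1,n):
        q=a+(b-a)*k;m=np.array([q+nn*s for s in t],np.float32)
        v=cv2.remap(g.astype(np.float32),m[:,0].reshape(1,-1),m[:,1].reshape(1,-1),1)[0];v=cv2.GaussianBlur(v.reshape(1,-1),(21,1),4)[0]
        P.append(m[np.abs(np.gradient(v))[5:-5].argmax()+5])
    vx,vy,x,y=cv2.fitLine(np.array(P),cv2.DIST_HUBER,0,.01,.01).ravel();return np.array([x,y]),np.array([vx,vy])
def sh(pv,z): return np.round([((ray(pv[0]+k*pv[1],z)[:2]-S)@ex,(ray(pv[0]+k*pv[1],z)[:2]-S)@ey) for k in(-8,8)],4)
A=lambda u,v:((u-2)/5+232,(v-2)/5+155)
for n,a,b in[("lead",(621,115),(600,245)),("front",(350,212),(580,258)),("tail",(359,65),(336,190)),("rear",(390,51),(600,91))]:print(n,sh(edge(g,A(*a),A(*b)),.085).tolist())
b=im[130:240,162:382];cv2.imwrite("pics/t7.png",cv2.resize(b,None,fx=3.6,fy=3.6,interpolation=cv2.INTER_CUBIC)[:,:,::-1])
```

```text
19.5 shelf -0.0733 0.0858 0.1991 [ 0.6 -0.2 -0.1]
lead [[-0.003, -0.2681], [0.0481, -0.2688]]
front [[-0.022, -0.1721], [-0.0226, -0.2229]]
tail [[0.013, -0.0973], [0.0641, -0.0976]]
rear [[0.0877, -0.1636], [0.0871, -0.2146]]
```

View pics/t7.png

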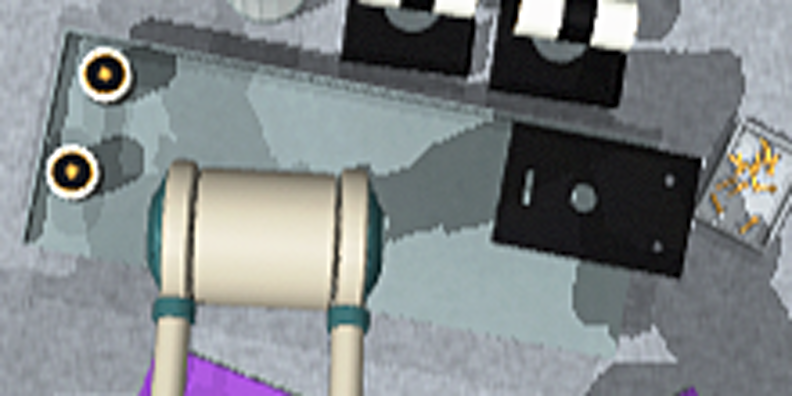

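The picture shows the plate flat and square along the lip, corners about (512,125), (702,158), (682,277), (492,241). The overhang is about 44 mm, and the holders, lamps and tray are where they were. I'm handing in.

```bash
python3 -c "
from rig import manip
print(manip.sign_off())"
```

```text
the job is handed in; nothing more can be done
None
```

The plate lies flat with its long edge against the rear lip and its two-hole end about 44 mm past the open end (measured from the top camera, to about 1 mm); nothing else was moved, and the job was handed in at about 20 s.

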